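Back off one spoke nipple a quarter turn and take up its neighbour by two

ROBOT

A 7-joint arm with a two-finger parallel gripper is mounted at the origin on the work surface. World frame = base frame: x ahead of the robot, y to its left, z up, the work surface at z = 0. Lengths are in m, angles in rad, forces in N, time in s.
With the tool pointing down it reaches from about 0.425 to 0.925 m from the base axis. Payload 6.8 kg.
Tool frame: the origin (TCP) lies midway between the tips of the shut fingers; the grasp point (between the pads) lies 19 mm behind it; y points along the fingers, z is the direction in which the jaws open and shut, and the axes are right-handed (so a half turn about y gives the same grasp; the last joint's range is limited). The gripper opens to 85 mm and grips with 20 to 120 N. Pads are 22 mm wide; open, the fingers measure 114 mm over their backs; the gripper's body (76 mm by 85 mm) begins 54 mm behind the grasp point. The pads swing forward as they close: fully open they stand 13 mm farther back than shut.
Start: joints at [1.055, 0.477, 0.022, 1.555, -0.011, 1.109, -0.083], TCP at [0.268, -0.62, 0.231] pointing down, gripper open.
Joint ranges: [-2.96, 2.96], [-0.34, 2.1], [-1.41, 1.46], [0.24, 2.44], [-1.37, 4.51], [0.17, 1.92], [-2.96, 2.96]. Speed limits (rad/s): [2.39, 2.39, 3.14, 3.14, 3.14, 3.14, 3.14].

INTERFACE

Orientations are given as a rotation vector (axis times angle).
In Python, from bench import r gives the robot as it stands.
- The arm moves only by the tool send_rows, never from a script. Its argument "rows" is text: rows parted by semicolons, each of 6 numbers parted by spaces: the shift along the world's x, y, z in m, then the turn, a rotation vector about the world's x, y, z in rad. A call has 1 to 20 rows; each row shifts and turns the commanded pose from where the row before left it; what a row does not reach is not made up. A row lasts 1/10 s, in which the tool goes at most 50 mm and 8.59 degrees, less where a joint would pass 70% of its speed; a pose out of reach is approached as far as the arm can. A call is refused whole if a number of a shift passes 0.05 or a number of a turn 0.15, either way. A call with a gripper value outside its range is refused whole. "grip" is the finger opening in m, from 0 to 0.0854, set as the call begins (left out, the last holds). The fingers move at their own pace and stop on an object; "grip_force" is the grip in N (left out, the last holds). Time passes only in rows, so rows that do not move let the fingers close. It gives the time, the measured TCP pose, the force and the opening at its end, in the units of the state.
- r.get_obs(): the state, without advancing time (a new reading comes with each control period).
- r.grab_frame(name): name is "scene" or "top" or "wrist"; returns a dict with "pixels" (400x640x3 uint8, red, green, blue), "intrinsics" (3x3 intrinsics, pixels), "k1" (the pictures are not rectified: a ray, as slopes to the right and down, at radius r is drawn at 1 + k1 r^2 times it, then the intrinsics apply), "position" and "orientation" of the camera in the world. Camera axes: x right, y up, looking along -z (the intrinsics and any distortion apply to the point x, -y, -z); pixel columns grow to the right and rows downward; lengths in m; the calibration is good to about 2 mm. A picture is of the moment at which its call begins. There is no depth.
- r.hand_in(): hands the job in, once; it reports no verdict.
The state is a dict: "clock": time; "joints": joint angles; "qvel": joint speeds; "tau": joint torques, N m; "tcp_pos": TCP position; "orientation": TCP orientation; "contact_force": force on the tool from outside, world axes, zero at the start; "moment": the same for the moment, N m; "grip_width": finger opening in m.
Only numpy, scipy, OpenCV 4.12 (cv2) and the standard library are available. Lean on these libraries where they do the work, as an engineer would, in place of code of your own. Each camera call takes 0.05 s, during which the arm holds its last target.

TASK

The wheel in the truing stand pulls to one side. Take the nipple driver from the wooden block and, feeling gently for the flats, first back off the nipple at the blue tape by one quarter turn (anticlockwise, looking down on its head from outside the rim), then tighten the nipple at the red tape by two quarter turns (clockwise). Do not lean on the wheel, touch it with nothing but the driver, leave every other nipple and the things on the bench as they are, and stand the driver back in its hole.

Things in the scene. Friction and masses are not known exactly. Their poses are not given: they have to be found in the camera images.
- stand: Low grey truing stand fixed to the bench. Base plate 150 x 250 x 12 mm; origin mid-underside, z up, x along the axle. Two uprights, tops 140 mm above the bench, 56 mm either side along x, carry the axle 132 mm up. A padded rim clamp low on the +y side holds the wheel still.
- wheel: 12-inch cargo-trike wheel, no tyre; origin mid-hub, x along the axle; its turn varies. Alloy rim, outer radius 107 mm, 28 mm wide, a channel 22 mm wide open outwards, floor at radius 94 mm. 28 nipple heads stand up radially from it, 21 mm apart. Pressing it, or a nipple, with more than 60 N damages it.
- nipple_blue_top (a point): Top middle of the brass nipple head beside the blue tape on both rim edges. z = nipple's axis, outwards; bring the driver down along it (up to 14 deg off vertical, in the wheel's plane). Below this point: a dome of radius 4 mm; square 8 mm across flats from 3.5 to 10.5 mm; collar 11.6 mm wide from 10.5 to 12.5 mm; then the channel floor. Rim edges level with it.
- nipple_red_top (a point): The same point of the next nipple, at the red tape; same head. On every nipple the angle of the square's flats about the axis differs each time and is NOT given by these points or joints: feel for it by turning the driver under light pressure (at most a quarter turn) until it drops over the square.
- nipple_blue (a joint): Turn of the blue-tape nipple, rad: 0 as found, grows clockwise seen from outside the rim (tightening), falls anticlockwise. One quarter turn is 1.57. Friction of about 0.065 N m; stays where it is left. Heads are oiled and slippery: a driver only pressed on top does not turn them.
- nipple_red (a joint): Turn of the red-tape nipple, rad, in the same sense, 0 as found.
- nipple_plain_l (a joint): Turn of the unmarked nipple next to the blue one, on the side away from the red one; to be left at 0.
- nipple_plain_r (a joint): Turn of the unmarked nipple next to the red one, on the side away from the blue one; to be left at 0.
- driver: Nipple driver, 102 mm long, 150 g, loose, in the block. Origin at the mouth of its socket (lower end), z up to the handle. Socket 20 mm long, 18 mm wide; its square hole, 8.6 mm wide, 11 mm deep, sides along x and y, has 5 deg play each way on a nipple. From resting on a square's corners it drops 7 mm to sit on the collar, its mouth then 10.5 mm below the nipple's top.
- block: Light wooden tool block fixed on the bench, 70 x 110 x 45 mm; origin in the middle of its underside, z up.
- block_hole (a point): Middle of the mouth of the driver's round hole, 20 mm wide and 40 mm deep, on the block's top, 45 mm above the bench. With the driver home, the driver's origin is 40 mm below this point.
- oil: White oil bottle, 44 mm across, 120 mm tall, origin under its middle. Leave it.
- tin: Grease tin, 76 mm across, 55 mm tall, origin under its middle. Leave it.
- bin: Red open bin of spare nipples, 110 x 150 x 50 mm, origin under its middle. Leave it.
- driver_grip (a point): Where to grip the driver: on its axis, 72 mm above the socket mouth, in the orange handle, a rounded bar 24 mm (x) by 20 mm (y), reaching from 47 to 102 mm above the mouth. Below it a steel shank 9 mm thick.
Things that resemble listed ones, but are neither listed nor needed, are in the scene too. Of the things shaped like the block, the wooden one is meant. Of the things that look like the driver, the middle-sized one is meant.

How it is judged:
On the way, in this order (a step that is already met when the one before it is completed fails the run):
1. the driver is lifted out of the block (z of driver in the frame of block_hole above 0.01 m), for 0.2 s.
2. the blue-tape nipple is backed off one quarter turn while the red-tape nipple is still as found (value of joint nipple_blue between -1.92 and -1.22 rad and value of joint nipple_red between -0.35 and 0.35 rad), for 0.2 s.
3. the red-tape nipple is tightened two quarter turns (value of joint nipple_red between 2.79 and 3.49 rad), for 0.2 s.
At the end, for the whole second after the job is handed in: Blue-tape nipple 1.57 rad anticlockwise and red-tape nipple 3.14 rad clockwise of where found (each within 0.35), unmarked nipples within 0.35 of as found, the driver at rest, upright within 0.2 rad, in its hole: within 6 mm of its axis and bottom (all of step 3 and value of joint nipple_blue between -1.92 and -1.22 rad and horizontal distance between driver and block_hole below 0.006 m and z of driver in the frame of block_hole below -0.034 m and angle between driver's own z axis and vertical below 0.2 rad and linear speed of driver below 0.02 m/s); the robot touches nothing.
It fails at once if driver leaned on the wheel or forced on a nipple with more than 60 N (contact force between driver and wheel above 60 N).
It fails at once if an unmarked nipple turned by more than 0.35 rad (value of joint any of nipple_plain_l, nipple_plain_r above 0.35 rad or value of joint any of nipple_plain_l, nipple_plain_r below -0.35 rad).
It fails at once if the wheel touched by the robot itself with more than 5 N (contact force between any of the fingers, the arm and wheel above 5 N).
It fails at once if oil bottle, grease tin or bin moved more than 20 mm (distance of any of oil, tin, bin from where it was at the start of the episode above 0.02 m).
It also fails if it takes over 72 s, if anything falls off the work surface, if the arm or the gripper's body presses on something with over 40 N, if the wrist force passes 120 N, or if a joint passes its speed limit or range.

## Working session

There is one attempt and no reset: what is moved stays moved. The work goes in short steps, Python scripts to look and compute and a tool call to move; the robot and the scene stay as the last step left them, time stands still between calls to the robot, and variables do not carry over. Pictures are saved under pics/ and viewed, and the job is handed in when it is done.

Besides the shell and the picture viewer there is one more tool, called after "Call:" as a command line: name --argument value ..., lists and objects as JSON in quotes. send_rows: Moves the arm, as the interface text tells. Its arguments: {"type":"object","properties":{"rows":{"type":"string"},"grip":{"type":"number"},"grip_force":{"type":"number"}},"required":["rows"]}

```bash
mkdir -p pics; ls; cat > h.py <<'E'
import numpy as np, cv2
from scipy.spatial.transform import Rotation as R
from bench import r
def cam(n,save=None):
    f=r.grab_frame(n)
    if save: cv2.imwrite('pics/'+save,f['pixels'][:,:,::-1])
    return f
def Rm(o):
    o=np.array(o,float)
    return o if o.shape==(3,3) else R.from_rotvec(o).as_matrix()
def ray(f,u,v):
    K=np.array(f['intrinsics']);k=f['k1']
    a=np.array([(u-K[0,2])/K[0,0],(v-K[1,2])/K[1,1]]);s=a.copy()
    for _ in range(50): s=a/(1+k*(s@s))
    return np.array(f['position']),Rm(f['orientation'])@np.array([s[0],-s[1],-1.])
def onz(f,u,v,z):
    p,d=ray(f,u,v);return p+d*(z-p[2])/d[2]
def proj(f,P):
    K=np.array(f['intrinsics']);c=Rm(f['orientation']).T@(np.array(P)-f['position'])
    s=np.array([c[0],-c[1]])/-c[2];s=s*(1+f['k1']*(s@s));return K[:2,:2]@s+K[:2,2]
def tri(*a):
    A=np.zeros((3,3));b=np.zeros(3)
    for f,u,v in a:
        p,d=ray(f,u,v);d/=np.linalg.norm(d);M=np.eye(3)-np.outer(d,d);A+=M;b+=M@p
    return np.linalg.solve(A,b)
E
python3 - <<'E'
from h import *
o=r.get_obs();print(o)
for n in("scene","top","wrist"):
    f=cam(n,n+'0.png');print(n,f['position'],f['orientation'],f['intrinsics'],f['k1'])
E
```

```text
pics
{'clock': 0.0, 'joints': array([ 1.05488836,  0.47783307,  0.02234763,  1.5564125 , -0.01150531,
        1.10927974, -0.08308863]), 'qvel': array([-1.71006403e-03, -1.66809935e-03, -6.96231504e-04, -8.03726371e-04,
       -8.45683815e-06, -2.80240813e-05,  1.71312480e-04]), 'tau': array([-8.81969172e-04, -5.96465063e+01,  1.60777062e+00, -2.81202793e+01,
        1.25588482e-02,  9.24082560e-03,  3.53737016e-05]), 'tcp_pos': array([ 0.26746399, -0.61913049,  0.23032019]), 'orientation': array([-0.41350562,  1.99896618, -1.99542748]), 'contact_force': array([-0.17297694, -0.28419668, -0.17725449]), 'moment': array([ 0.05691335, -0.02729921, -0.03200104]), 'grip_width': 0.08558887364831652}
scene [ 1.19782835 -0.52589318  1.03693564] [0.69580949 0.29306239 0.81195324] [[487.02097068   0.         311.4916386 ]
 [  0.         487.02097068 203.63383921]
 [  0.           0.           1.        ]] 0.047446629313185155
top [0.52293941 0.01870249 1.18881071] [ 0.03658982 -0.05060511 -1.54440061] [[388.62163348   0.         321.85382423]
 [  0.         388.62163348 202.46214923]
 [  0.           0.           1.        ]] -0.06431516250466417
wrist [ 0.33542248 -0.59026037  0.37390261] [-0.25633986  0.17068737 -1.15404461] [[332.55181415   0.         319.74034871]
 [  0.         332.55181415 195.32599747]
 [  0.           0.           1.        ]] -0.052208349996906045
```

View pics/scene0.png

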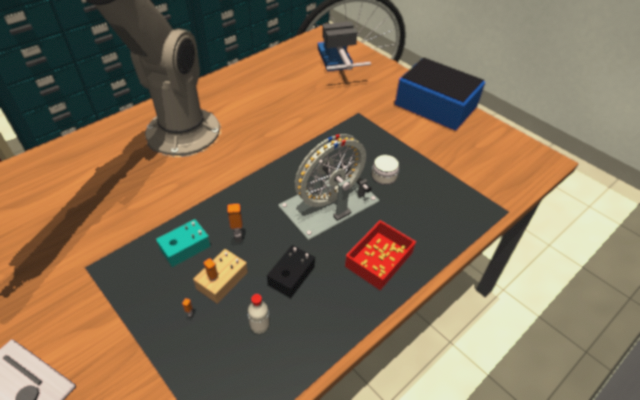

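View pics/top0.png

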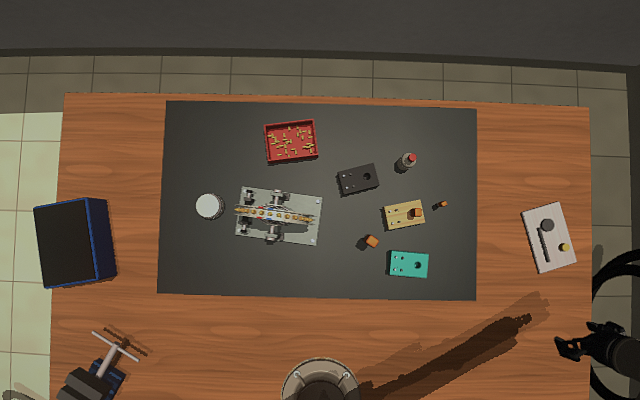

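View pics/wrist0.png

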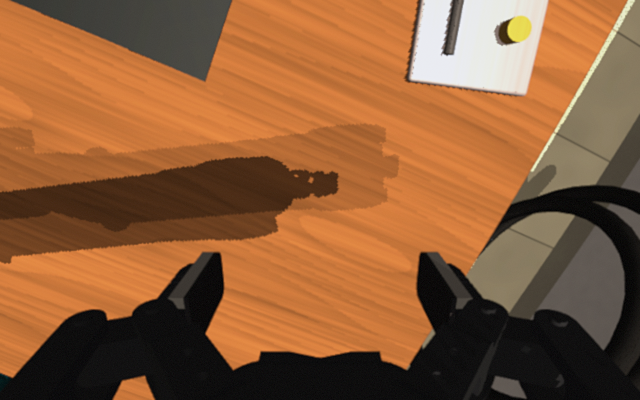

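The overview shows the wheel at about (275,215) in the top view. The wooden block is at (404,214) with the driver's handle at (416,213), and two lookalike drivers stand loose at (371,241) and (440,204). I'll zoom in next.

```bash
python3 - <<'E'
from h import *
a=cv2.imread('pics/top0.png')
w=cv2.resize(a[180:255,225:330],None,fx=6,fy=6,interpolation=cv2.INTER_CUBIC)
cv2.imwrite('pics/topw.png',w)
w=cv2.resize(a[185:285,340:460],None,fx=6,fy=6,interpolation=cv2.INTER_CUBIC)
cv2.imwrite('pics/topb.png',w)
b=cv2.imread('pics/scene0.png')
w=cv2.resize(b[120:240,270:410],None,fx=5,fy=5,interpolation=cv2.INTER_CUBIC)
cv2.imwrite('pics/scw.png',w)
f=cam('top')
for n,u,v,z in [('drv top',415.5,213,.107),('block',404,214,.045),('wheel top',275,214,.239),('tin',208,206,.055),('oil',407,160,.12),('bin',291,141,.05),('tealbig',371,240,.0)]:
    print(n,onz(f,u,v,z))
E
```

```text
drv top [ 0.56071172 -0.25320767  0.107     ]
block [ 0.55905438 -0.23450159  0.045     ]
wheel top [0.54478401 0.12460425 0.239     ]
tin [0.56717758 0.34244342 0.055     ]
oil [ 0.70742971 -0.22440537  0.12      ]
bin [0.76662349 0.10545633 0.05      ]
tealbig [ 0.4784412  -0.14420036  0.        ]
```

View pics/topw.png

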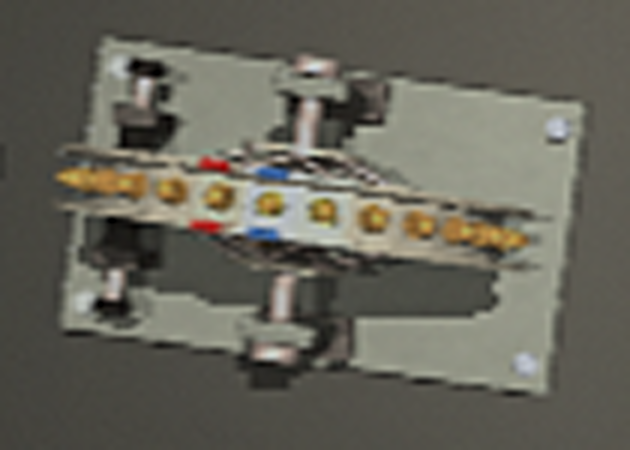

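View pics/topb.png

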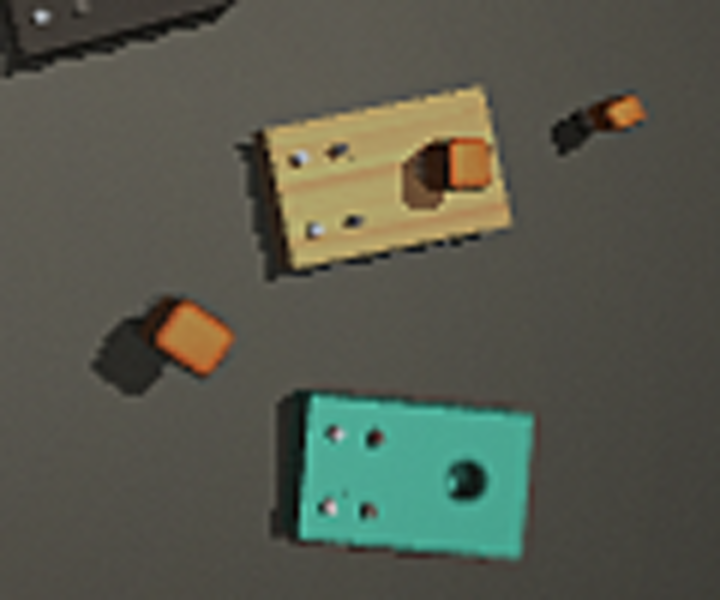

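View pics/scw.png

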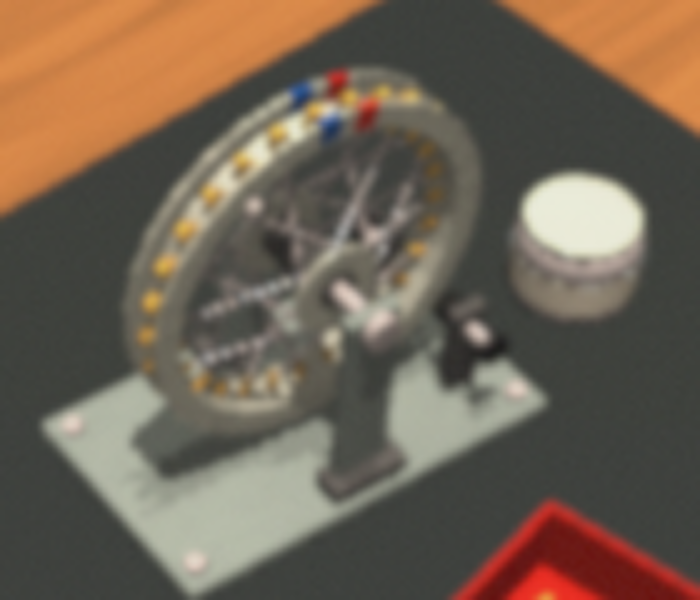

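```bash
python3 - <<'E'
from h import *
o=r.get_obs();T=Rm(o['orientation']);print('tool axes cols x,y,z:\n',T.round(3))
f=cam('wrist');print('cam in tool',T.T@(np.array(f['position'])-o['tcp_pos']));print((T.T@Rm(f['orientation'])).round(3))
t=cam('top')
for n,u,v in [('blue',270.1,214),('red',261.3,212.7),('L',278.7,215),('LL',287.2,216.3),('R',253.5,211.5)]:
  print(n,onz(t,u,v,.239).round(4))
# block corners and handle top corners (crop/6+offset)
for x,y in [(265,130),(485,88),(510,222),(295,268)]:
  print('blk',onz(t,340+x/6-.5+.08,185+y/6-.4,.045).round(4))
for x,y in [(450,140),(490,140),(490,188),(450,188)]:
  print('hand',onz(t,340+x/6-.4,185+y/6-.4,.107).round(4))
E
```

```text
tool axes cols x,y,z:
 [[-0.918 -0.     0.397]
 [-0.397  0.001 -0.918]
 [ 0.    -1.    -0.001]]
cam in tool [-0.07378842 -0.14346801  0.00016765]
[[-0.    -0.958 -0.287]
 [ 0.     0.287 -0.958]
 [ 1.    -0.     0.   ]]
blue [0.5445 0.1366 0.239 ]
red [0.5471 0.1582 0.239 ]
L [0.5426 0.1155 0.239 ]
LL [0.54   0.0946 0.239 ]
R [0.5495 0.1774 0.239 ]
blk [ 0.5804 -0.1739  0.045 ]
blk [ 0.604 -0.283  0.045]
blk [ 0.5381 -0.2963  0.045 ]
blk [ 0.5129 -0.1899  0.045 ]
hand [ 0.5749 -0.2505  0.107 ]
hand [ 0.5753 -0.2694  0.107 ]
hand [ 0.5529 -0.2696  0.107 ]
hand [ 0.5524 -0.2508  0.107 ]
```

Call:
send_rows --rows "0.0245 0.03 0 0 0 0.097;0.0245 0.03 0 0 0 0.097;0.0245 0.03 0 0 0 0.097;0.0245 0.03 0 0 0 0.097;0.0245 0.03 0 0 0 0.097;0.0245 0.03 0 0 0 0.097;0.0245 0.03 0 0 0 0.097;0.0245 0.03 0 0 0 0.097;0.0245 0.03 0 0 0 0.097;0.0245 0.03 0 0 0 0.097;0.0245 0.03 0 0 0 0.097;0.0245 0.03 0 0 0 0.097;0 0 0 0 0 0" --grip 0.05

```text
clock: 1.6
tcp_pos: [0.5656, -0.2527, 0.2316]
orientation: [-1.21, 1.2, -1.199]
contact_force: [0.4, 0.4, -0.7]
grip_width: 0.0498
```

```bash
python3 - <<'E'
from h import *
o=r.get_obs();T=Rm(o['orientation']);print(o['tcp_pos'],o['joints'],T.round(3),o['contact_force'],o['grip_width'])
f=cam('wrist','w1.png')
E
```

```text
[ 0.56557457 -0.2527205   0.23157838] [ 0.59628124  0.41113308 -0.36370685  1.67520683  0.15686824  1.08289936
  0.19939873] [[ 0.013  0.003  1.   ]
 [-1.     0.004  0.013]
 [-0.004 -1.     0.003]] [ 0.43992415  0.4302228  -0.72135556] 0.04980224322760947
```

View pics/w1.png

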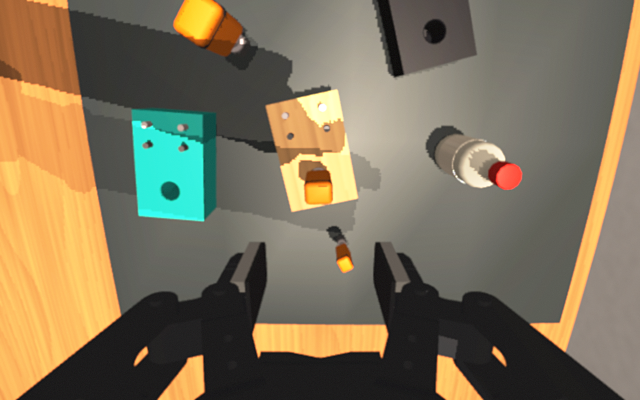

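The wrist view shows the driver's handle top near (318,193) in the wooden block. The small lookalike is at (343,258).

```bash
python3 - <<'E'
from h import *
a=cv2.imread('pics/w1.png')
cv2.imwrite('pics/w1c.png',cv2.resize(a[150:230,270:370],None,fx=8,fy=7.5,interpolation=cv2.INTER_CUBIC)[:600])
o=r.get_obs();f=cam('wrist')
print('tcp px',proj(f,o['tcp_pos']))
print('pred handle top',proj(f,[.5638,-.2601,.107]))
E
```

```text
tcp px [318.12378637 256.02416899]
pred handle top [318.83100563 192.12611737]
```

View pics/w1c.png

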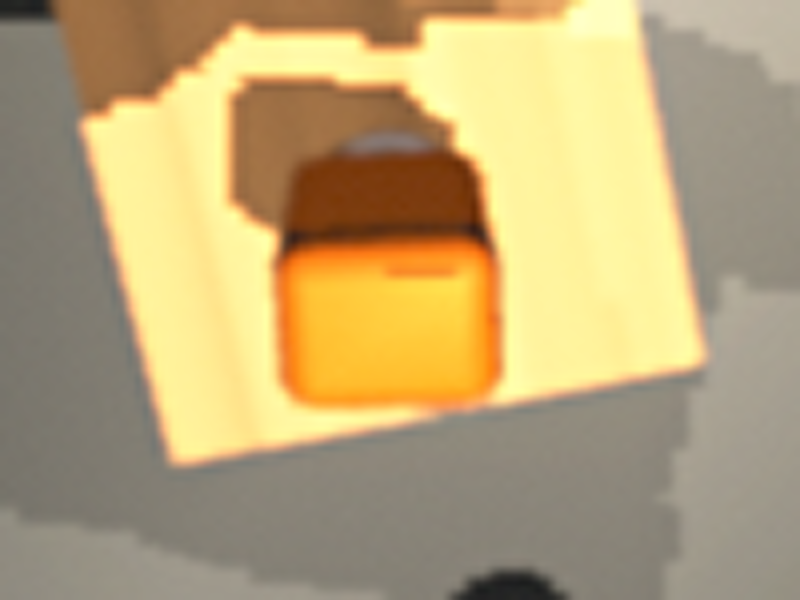

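Call:
send_rows --rows "-0.001 -0.004 -0.035 0 0 0;-0.001 -0.004 -0.035 0 0 0;0 0 -0.035 0 0 0;0 0 -0.035 0 0 0;0 0 -0.02 0 0 0;0 0 -0.013 0 0 0;0 0 0 0 0 0;0 0 0 0 0 0"

```text
clock: 2.5
tcp_pos: [0.56, -0.2685, 0.0591]
orientation: [-1.209, 1.208, -1.21]
contact_force: [0.3, 0.8, 1.1]
grip_width: 0.0499
```

```bash
python3 - <<'E'
from h import *
o=r.get_obs();print(o['contact_force'])
f=cam('wrist','w2.png')
E
```

```text
[0.3308718  0.78562698 1.07762377]
```

View pics/w2.png

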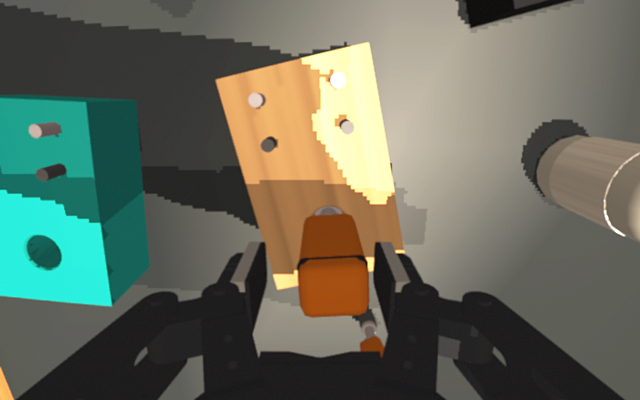

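Call:
send_rows --rows "0.002 0.004 0 0 0 0;0.0018 0.004 0 0 0 0;0 0 0 0 0 0;0 0 0 0 0 0;0 0 0 0 0 0"

```text
clock: 3.05
tcp_pos: [0.5635, -0.2598, 0.0584]
orientation: [-1.21, 1.208, -1.209]
contact_force: [-0.7, -0.3, 0.3]
grip_width: 0.0499
```

```bash
python3 - <<'E'
from h import *
o=r.get_obs();print(o['tcp_pos'],o['contact_force'],R.from_matrix(Rm(o['orientation'])).as_matrix().round(4))
f=cam('wrist','w3.png')
print(proj(f,[.5637,-.2605,.107]),proj(f,o['tcp_pos']))
E
```

```text
[ 0.56350167 -0.25977239  0.05843009] [-0.66798419 -0.28997456  0.31460259] [[ 9.e-04  1.e-04  1.e+00]
 [-1.e+00 -2.e-04  9.e-04]
 [ 2.e-04 -1.e+00  1.e-04]]
[318.10986524 323.74393928] [318.12982526 256.10387419]
```

View pics/w3.png

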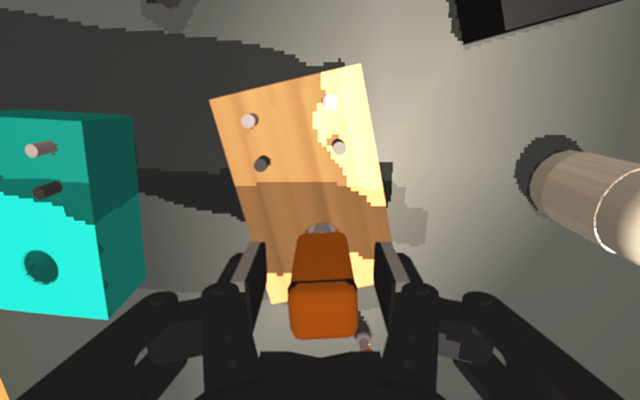

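```bash
python3 - <<'E'
from h import *
f=cam('wrist')
a=f['pixels'][:,:,::-1]
cv2.imwrite('pics/w3c.png',cv2.resize(a[215:350,270:380],None,fx=5,fy=4.4,interpolation=cv2.INTER_CUBIC))
print(onz(f,323,310.5,.107),onz(f,290,310,.107),onz(f,357,310,.107),onz(f,323,283,.107),onz(f,323,338,.107))
E
```

```text
[ 0.56527457 -0.25520053  0.107     ] [ 0.55423651 -0.25503034  0.107     ] [ 0.57665067 -0.25502481  0.107     ] [ 0.5652323  -0.24468036  0.107     ] [ 0.56532058 -0.26643688  0.107     ]
```

View pics/w3c.png

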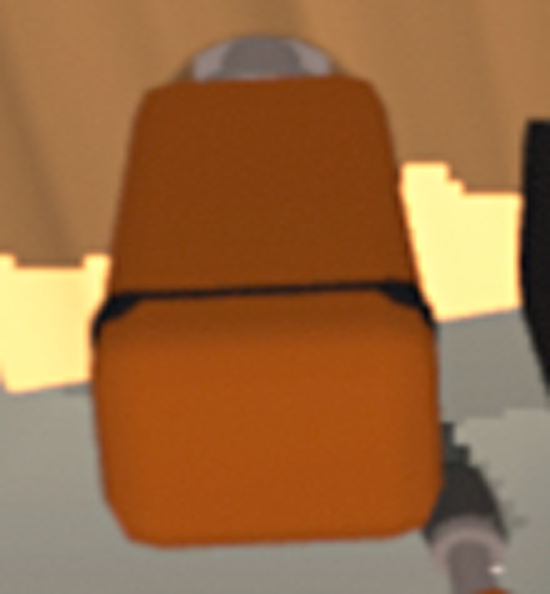

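Call:
send_rows --rows "0.0015 0 0 0 0 0;0 0 0 0 0 0;0 0 0 0 0 0;0 0 0 0 0 0;0 0 0 0 0 0;0 0 0 0 0 0" --grip 0.01 --grip_force 80

```text
clock: 3.75
tcp_pos: [0.5653, -0.2597, 0.0585]
orientation: [-1.209, 1.208, -1.209]
contact_force: [0.5, -0.6, 1.9]
grip_width: 0.0229
```

```bash
python3 - <<'E'
from h import *
o=r.get_obs();print(o['tcp_pos'],o['contact_force'],o['moment'],o['grip_width'])
f=cam('wrist','w4.png')
E
```

```text
[ 0.56529547 -0.25973383  0.05845778] [ 0.46127014 -0.6134442   1.93809044] [-0.0343913  -0.23152314 -0.02265034] 0.022927974997865752
```

View pics/w4.png

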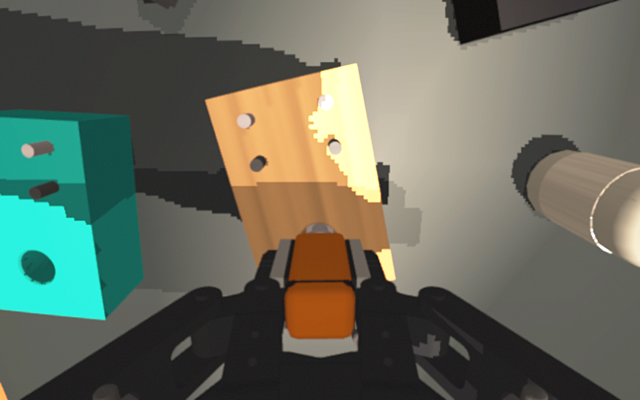

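Call:
send_rows --rows "0 0 0.03 0 0 0;0 0 0.04 0 0 0;0 0 0.045 0 0 0;0 0.01 0.045 0 0 0;0 0.02 0.04 0 0 0;0 0.03 0.035 0 0 0;0 0.04 0.025 0 0 0;-0.004 0.045 0.02 0 0 0;-0.004 0.045 0 0 0 0;-0.004 0.045 0 0 0 0;-0.004 0.045 0 0 0 0;-0.004 0.04 0 0 0 0;0 0.036 0 0 0 0;0 0.025 0 0 0 0;0 0 0 0 0 0;0 0 0 0 0 0"

```text
clock: 5.4
tcp_pos: [0.5444, 0.1213, 0.3377]
orientation: [-1.212, 1.208, -1.208]
contact_force: [-0.5, 0.2, -2.2]
grip_width: 0.0234
```

```bash
python3 - <<'E'
from h import *
o=r.get_obs();print(o['tcp_pos'],o['joints'],o['contact_force'],o['moment'],Rm(o['orientation']).round(4))
f=cam('wrist','w5.png');cam('scene','s5.png')
E
```

```text
[0.54443203 0.12126744 0.33766165] [ 0.13623168  0.24907383 -0.56497033  1.67019209  0.13909105  1.26430559
 -0.4549663 ] [-0.4689606   0.23637917 -2.1946671 ] [-0.04362193  0.01421273 -0.00740742] [[ 2.1e-03 -1.5e-03  1.0e+00]
 [-1.0e+00 -9.0e-04  2.1e-03]
 [ 9.0e-04 -1.0e+00 -1.5e-03]]
```

View pics/w5.png

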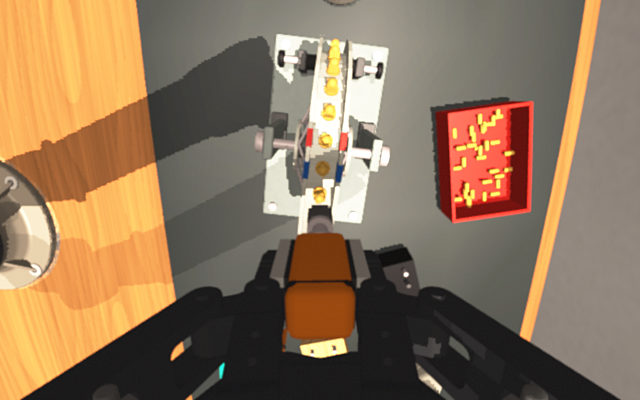

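View pics/s5.png

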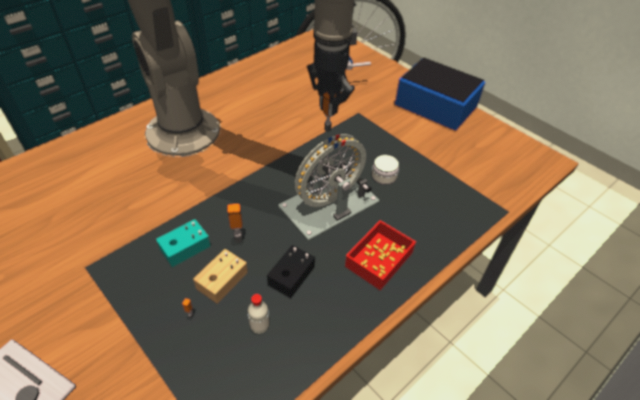

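The driver is out of the block. In the wrist view, blue is near (322,168), red (326,140), the plain nipple on blue's side (319,195), and the socket about (319,218). Next I'll zoom for sub-pixel positions.

```bash
python3 - <<'E'
from h import *
a=cv2.imread('pics/w5.png')
cv2.imwrite('pics/w5c.png',cv2.resize(a[30:245,265:395],None,fx=2.7*2.2/2.2,fy=2.7,interpolation=cv2.INTER_CUBIC))
cv2.imwrite('pics/w5d.png',cv2.resize(a[120:240,280:370],None,fx=5,fy=5,interpolation=cv2.INTER_CUBIC))
# nipple blobs
hsv=cv2.cvtColor(a,cv2.COLOR_BGR2HSV)
m=cv2.inRange(hsv,(12,150,90),(30,255,255));m[:, :290]=0;m[:,365:]=0;m[212:]=0
n,l,s,c=cv2.connectedComponentsWithStats(m)
for i in range(1,n):
    if s[i,4]>15: print(s[i],c[i].round(1))
E
```

```text
[329  45  10   9  36] [333.1  48.1]
[327  55  13  20 171] [332.7  65.6]
[325  78  13  17 145] [330.9  87.2]
[322 105  13  15 126] [328.3 112.6]
[319 134  13  14 117] [324.8 140.6]
[316 162  13  15 145] [322.1 168.1]
[314 187  12  15 142] [319.1 193.7]
```

View pics/w5d.png

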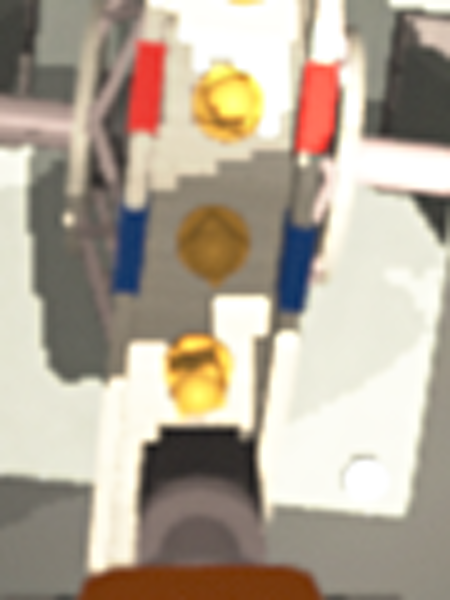

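```bash
cat > fit.py <<'E'
from h import *
from scipy.optimize import least_squares
f=cam('wrist');t=cam('top')
W=[(-1,319.1,193.7),(0,322.1,168.1),(1,324.8,140.6),(2,328.3,112.6),(3,330.9,87.2)]
Tp=[(x,225+u/6-.4,180+v/6-.4) for x,u,v in [(0,271,204),(1,218,196),(-1,323,210),(2,172,189),(-2,374,218)]]
def pt(p,k,rho):
    cx,cy,ps,ph=p[:4];a=ph+k*2*np.pi/28
    d=np.array([-np.sin(ps),np.cos(ps),0])
    return np.array([cx,cy,.132])+rho*(np.sin(a)*d+np.cos(a)*np.array([0,0,1]))
def run(cams,rho=None):
    def res(p):
        rr=rho or p[4];e=[]
        if 'w' in cams: e+=[proj(f,pt(p,k,rr))-(u,v) for k,u,v in W]
        if 't' in cams: e+=[proj(t,pt(p,k,rr))-(u,v) for k,u,v in Tp]
        return np.concatenate(e)
    s=least_squares(res,[.545,.13,.1,0.1,.1]);p=s.x
    print(cams,p.round(4),'rms',np.sqrt(np.mean(s.fun**2)).round(2),'blue top',pt(p,0,.1065).round(4),'red',pt(p,1,.1065).round(4))
    return p
if __name__=='__main__':
    for c in('w','t','wt'):
        run(c);run(c,.1);
E
python3 fit.py
```

```text
w [ 0.5479  0.143  -0.1126 -0.0441  0.0965] rms 0.21 blue top [0.5474 0.1384 0.2384] red [0.55   0.162  0.2368]
w [ 0.5465  0.1318 -0.1162  0.0766  0.1   ] rms 1.02 blue top [0.5475 0.1399 0.2382] red [0.5502 0.1632 0.2337]
t [ 0.5462  0.1407 -0.1136 -0.0186  0.0978] rms 0.08 blue top [0.546  0.1387 0.2385] red [0.5487 0.1623 0.2363]
t [ 0.5452  0.1324 -0.1144  0.0677  0.1   ] rms 0.18 blue top [0.5461 0.1396 0.2383] red [0.5487 0.1629 0.234 ]
wt [ 0.5477  0.1429 -0.1155 -0.0424  0.0966] rms 0.32 blue top [0.5472 0.1384 0.2384] red [0.5499 0.162  0.2367]
wt [ 0.5463  0.1319 -0.1186  0.075   0.1   ] rms 0.78 blue top [0.5473 0.1399 0.2382] red [0.5501 0.1631 0.2338]
```

```bash
python3 - <<'E'
from h import *
f=cam('wrist');t=cam('top')
c=[onz(t,225+u/6-.4,180+v/6-.4,.012) for u,v in [(100,38),(583,100),(548,392),(62,330)]]
print('top corners',np.round(c,4),'mean',np.mean(c,0).round(4))
c=[onz(f,u,v,.012) for u,v in [(277,35),(388,46)]]
print(np.round(c,4))
# axle ends in wrist and top
print('top axle', [onz(t,225+u/6-.4,180+v/6-.4,.132).round(4) for u,v in [(316,65),(270,352)]])
a=cv2.imread('pics/w5.png')
cv2.imwrite('pics/w5e.png',cv2.resize(a[25:225,245:405],None,fx=4,fy=3,interpolation=cv2.INTER_CUBIC))
E
```

```text
top corners [[0.6326 0.2554 0.012 ]
 [0.6075 0.0098 0.012 ]
 [0.46   0.0236 0.012 ]
 [0.4845 0.2692 0.012 ]] mean [0.5462 0.1395 0.012 ]
[[0.4903 0.2702 0.012 ]
 [0.6357 0.2568 0.012 ]]
top axle [array([0.6117, 0.1324, 0.132 ]), array([0.4811, 0.1491, 0.132 ])]
```

View pics/w5e.png

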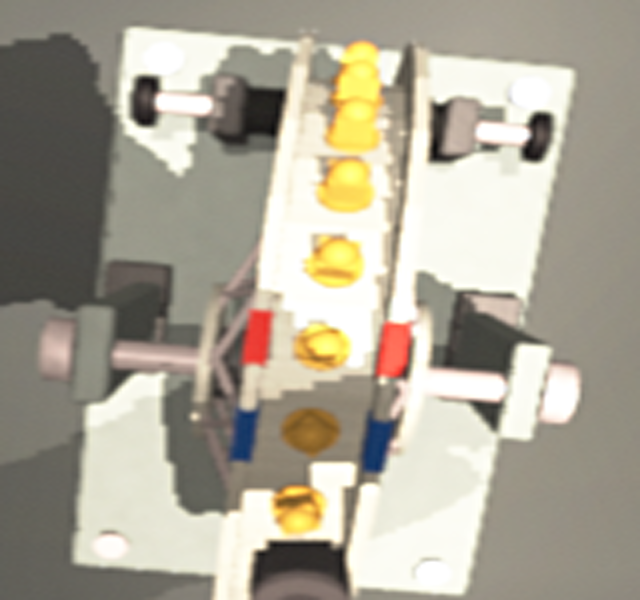

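```bash
python3 - <<'E'
from h import *
f=cam('wrist');o=r.get_obs();T=Rm(o['orientation']);p=o['tcp_pos']
for nm,l in [('mouth front',(-.009,.0535,0)),('mouth L',(0,.0535,-.009)),('mouth R',(0,.0535,.009)),('ring front',(-.009,.0335,0)),('ring L',(0,.0335,-.009)),('ring R',(0,.0335,.009)),('handle bottom front',(-.010,.0065,0)),('handle top front L',(-.01,-.0485,-.012)),('handle top back R',(.01,-.0485,.012))]:
    print(nm,proj(f,p+T@np.array(l)).round(1))
a=f['pixels'][:,:,::-1]
cv2.imwrite('pics/w5f.png',cv2.resize(a[180:345,270:370],None,fx=6,fy=3.6,interpolation=cv2.INTER_CUBIC))
E
```

```text
mouth front [318.4 203. ]
mouth L [304.2 216.5]
mouth R [332.7 216.5]
ring front [318.3 213.9]
ring L [302.6 228.7]
ring R [334.1 228.7]
handle bottom front [318.1 230.9]
handle top front L [280.9 295.7]
handle top back R [351.9 345. ]
```

View pics/w5f.png

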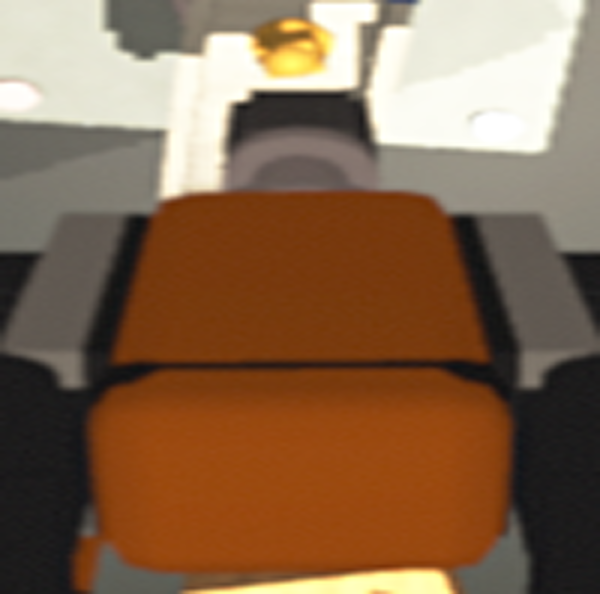

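Call:
send_rows --rows "0 0.005 0 0 0 -0.15;0.001 0.005 0 0 0 -0.15;0.0009 0.005 0 0 0 -0.15;0 0.0033 0 0 0 -0.15;0 0 -0.005 0 0 -0.15;0 0 -0.005 0 0 -0.15;0 0 -0.005 0 0 -0.15;0 0 -0.007 0 0 0;0 0 0 0 0 0;0 0 0 0 0 0"

```text
clock: 6.75
tcp_pos: [0.5469, 0.1395, 0.3162]
orientation: [-0.517, 1.926, -1.926]
contact_force: [-0.4, -0.1, -1.5]
grip_width: 0.0233
```

```bash
python3 - <<'E'
from h import *
f=cam('wrist','w6.png');o=r.get_obs();T=Rm(o['orientation']);p=o['tcp_pos']
print(p,o['joints'],o['contact_force'],o['moment'],T.round(4))
for nm,l in [('mouth front',(-.009,.0535,0)),('mouth L',(0,.0535,-.009)),('mouth R',(0,.0535,.009)),('ring front',(-.009,.0335,0)),]:
    print(nm,proj(f,p+T@np.array(l)).round(1))
a=f['pixels'][:,:,::-1]
cv2.imwrite('pics/w6c.png',cv2.resize(a[130:260,240:400],None,fx=4.5,fy=4.5,interpolation=cv2.INTER_CUBIC))
E
```

```text
[0.54700256 0.13956421 0.31645852] [-0.01011537  0.25591645 -0.42515105  1.69437085  0.11157409  1.21512718
 -1.50881523] [ 1.60095482  0.17860647 -1.11605902] [ 0.03333735 -0.01914934  0.01431489] [[-8.659e-01  1.000e-04  5.003e-01]
 [-5.003e-01  1.000e-04 -8.659e-01]
 [-1.000e-04 -1.000e+00 -0.000e+00]]
mouth front [319.4 204.1]
mouth L [305.1 217.7]
mouth R [333.6 217.7]
ring front [319.3 215.2]
```

View pics/w6c.png

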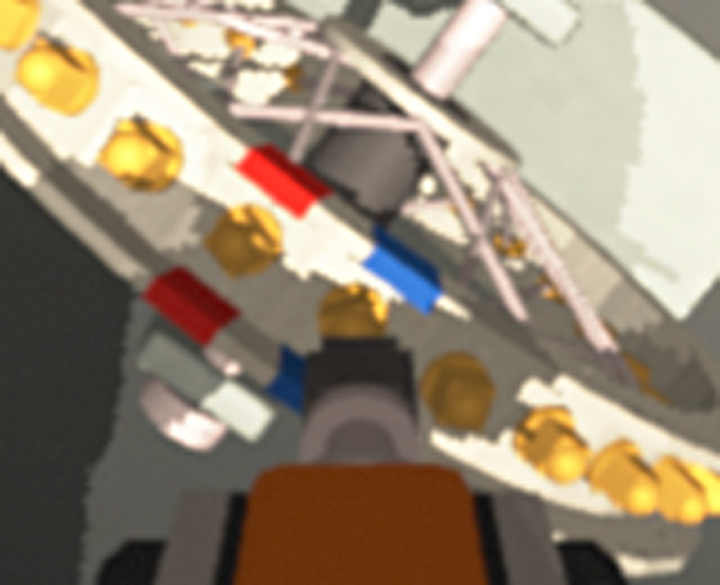

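```bash
cat > rel.py <<'E'
from h import *
from scipy.optimize import least_squares
def pt(c,k,rho,ps=-.115,ph=-.017):
    a=ph+k*2*np.pi/28
    d=np.array([-np.sin(ps),np.cos(ps),0])
    return np.array([c[0],c[1],.132])+rho*(np.sin(a)*d+np.cos(a)*np.array([0,0,1]))
def solve(f,p,T,W,tip):
    # W: (k,u,v) nipple blobs ; tip: measured (u center, v mouth front, v ring front)
    s=least_squares(lambda c:np.concatenate([proj(f,pt(c,k,.0975))-(u,v) for k,u,v in W]),[.546,.14])
    # tool-local lateral offset of driver as seen in this frame
    def e(q):
        m=proj(f,p+T@np.array([q[0]-.009,.0535,q[1]]));g=proj(f,p+T@np.array([q[0]-.009,.0335,q[1]]))
        return [m[0]-tip[0],m[1]-tip[1],g[1]-tip[2]]
    q=least_squares(e,[0,0],x_scale=1e-3).x
    tp=p+T@np.array([q[0],.0535,q[1]]);b=pt(s.x,0,.1065)
    print('res',np.round(s.fun,1),'blue',b.round(4),'red',pt(s.x,1,.1065).round(4),'drv off tool xz mm',(q*1e3).round(2),'tip',tp.round(4),'MOVE mm',((b-tp)*1e3).round(2))
E
python3 - <<'E'
from rel import *
f=cam('wrist');o=r.get_obs();T=Rm(o['orientation']);p=o['tcp_pos'];print(p)
c=lambda u,v:(240+u/4.5-.4,130+v/4.5-.4)
solve(f,p,T,[(1,*c(245,240)),(2,*c(142,153)),(3,*c(58,78)),(-1,*c(457,390))],(318.8,204.7,215.8))
E
```

```text
[0.54709572 0.13961895 0.31661692]
res [-0.5 -0.1  0.1  0.5  0.5 -0.2 -0.1 -0.1] blue [0.547  0.1408 0.2385] red [0.5497 0.1644 0.2362] drv off tool xz mm [ 0.33 -0.35] tip [0.5467 0.1398 0.2631] MOVE mm [  0.34   1.03 -24.63]
```

Call:
send_rows --rows "0 0.0006 -0.008 0 0 0;0 0 -0.006 0 0 0;0 0 -0.005 0 0 0;0 0 -0.002 0 0 0;0 0 -0.001 0 0 0;0 0 -0.001 0 0 0;0 0 0 0 0 0"

```text
clock: 7.55
tcp_pos: [0.547, 0.1403, 0.2933]
orientation: [-0.515, 1.928, -1.928]
contact_force: [-0.3, 0.1, -1.0]
grip_width: 0.0231
```

```bash
python3 - <<'E'
from h import *
f=cam('wrist','w7.png');o=r.get_obs();T=Rm(o['orientation']);p=o['tcp_pos']
print(p,o['contact_force'],o['moment'])
a=f['pixels'][:,:,::-1]
cv2.imwrite('pics/w7c.png',cv2.resize(a[130:260,240:400],None,fx=4.5,fy=4.5,interpolation=cv2.INTER_CUBIC))
E
```

```text
[0.54700758 0.14028333 0.29346229] [ 0.51074776 -1.42475278 -1.10341897] [ 0.03327412 -0.02742283 -0.02480932]
```

View pics/w7c.png

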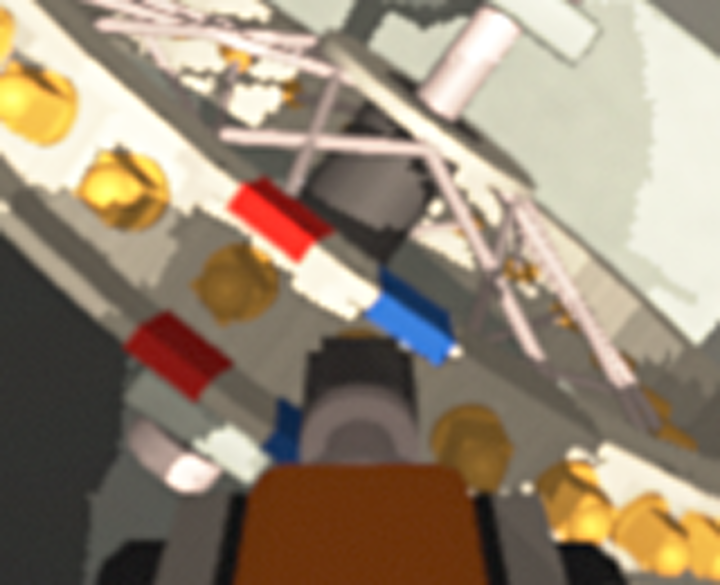

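```bash
python3 - <<'E'
from rel import *
f=cam('wrist');o=r.get_obs();T=Rm(o['orientation']);p=o['tcp_pos'];print(p,o['contact_force'])
c=lambda u,v:(240+u/4.5-.4,130+v/4.5-.4)
solve(f,p,T,[(1,*c(235,282)),(2,*c(123,190)),(3,*c(35,103)),(-1,*c(472,446))],(239.6+359/4.5,129.6+338/4.5,129.6+388/4.5))
E
```

```text
[0.54699907 0.14026826 0.29348481] [ 0.0180183  -0.34524403 -1.75238046]
res [ 0.   0.2  0.3 -0.  -0.   0.  -0.4 -0.2] blue [0.5468 0.1407 0.2385] red [0.5496 0.1643 0.2362] drv off tool xz mm [0.28 0.  ] tip [0.5468 0.1401 0.24  ] MOVE mm [ 0.05  0.57 -1.5 ]
```

Call:
send_rows --rows "0 0.0004 -0.001 0 0 0;0 0 -0.001 0 0 0;0 0 -0.001 0 0 0;0 0 0 0 0 0"

```text
clock: 8.05
tcp_pos: [0.5467, 0.1405, 0.2901]
orientation: [-0.515, 1.928, -1.928]
contact_force: [-0.1, -0.6, -1.5]
grip_width: 0.0232
```

Call:
send_rows --rows "0 0 -0.001 0 0 0;0 0 0 0 0 0"

```text
clock: 8.25
tcp_pos: [0.5465, 0.1403, 0.2891]
orientation: [-0.516, 1.928, -1.929]
contact_force: [-2.2, -0.7, -1.4]
grip_width: 0.0231
```

Call:
send_rows --rows "0 0 -0.001 0 0 0;0 0 0 0 0 0"

```text
clock: 8.45
tcp_pos: [0.5464, 0.1403, 0.2882]
orientation: [-0.516, 1.928, -1.929]
contact_force: [-3.9, -1.6, 1.9]
grip_width: 0.0229
```

Call:
send_rows --rows "-0.0006 -0.0003 -0.0005 0 0 0;0 0 0 0 0 0"

```text
clock: 8.65
tcp_pos: [0.5463, 0.1402, 0.2881]
orientation: [-0.514, 1.928, -1.928]
contact_force: [-2.9, -2.1, 3.3]
grip_width: 0.0232
```

Call:
send_rows --rows "0 0 -0.001 0 0 0;0 0 0 0 0 0"

```text
clock: 8.85
tcp_pos: [0.5464, 0.1402, 0.2876]
orientation: [-0.514, 1.928, -1.928]
contact_force: [-4.6, -2.6, 7.3]
grip_width: 0.0231
```

Call:
send_rows --rows "-0.0005 -0.0003 0 0 0 0.05;0 0 0 0 0 0.05;0 0 0 0 0 0.05;0 0 0 0 0 0"

```text
clock: 9.25
tcp_pos: [0.5461, 0.1402, 0.2875]
orientation: [-0.64, 1.833, -1.833]
contact_force: [-3.8, -0.7, 3.7]
grip_width: 0.0229
```

Call:
send_rows --rows "0 0 0 0 0 0.05;0 0 0 0 0 0.05;0 0 0 0 0 0"

```text
clock: 9.55
tcp_pos: [0.5458, 0.1398, 0.2864]
orientation: [-0.719, 1.769, -1.769]
contact_force: [-1.7, -1.8, -0.5]
grip_width: 0.0232
```

Call:
send_rows --rows "0 0 -0.001 0 0 0;0 0 -0.001 0 0 0;0 0 0 0 0 0"

```text
clock: 9.85
tcp_pos: [0.5456, 0.1399, 0.2843]
orientation: [-0.719, 1.77, -1.77]
contact_force: [-2.2, -1.5, -2.0]
grip_width: 0.0229
```

Call:
send_rows --rows "0 0 -0.001 0 0 0;0 0 -0.001 0 0 0;0 0 0 0 0 0"

```text
clock: 10.15
tcp_pos: [0.5457, 0.1399, 0.2825]
orientation: [-0.719, 1.769, -1.769]
contact_force: [-2.3, -2.7, -1.5]
grip_width: 0.0231
```

Call:
send_rows --rows "-0.0003 -0.0003 -0.0008 0 0 0;0 0 0 0 0 0.1;0 0 0 0 0 0.1;0 0 0 0 0 0.1;0 0 0 0 0 0.1;0 0 0 0 0 0.1;0 0 0 0 0 0"

```text
clock: 10.85
tcp_pos: [0.546, 0.1394, 0.2821]
orientation: [-1.052, 1.425, -1.426]
contact_force: [-0.5, -2.3, -2.4]
grip_width: 0.0234
```

```bash
python3 - <<'E'
from h import *
o=r.get_obs();T=Rm(o['orientation']);print(o['tcp_pos'],o['contact_force'],o['moment'],np.degrees(np.arctan2(T[1,2],T[0,2])),T[:,1],o['joints'][6])
E
```

```text
[0.54596139 0.13944478 0.28206483] [-0.48279067 -2.27424101 -2.41619275] [-0.72092667  0.18547574 -0.05906983] -17.115746465379196 [ 8.68089930e-04  8.83616112e-05 -9.99999619e-01] -0.8091095398908336
```

Call:
send_rows --rows "0 -0.0002 0 0 0 0.1;0 0 0 0 0 0.1;0 0 0 0 0 0.1;0 0 0 0 0 0.1;0 0 0 0 0 0.1;0 0 0 0 0 0.1;0 0 0 0 0 0"

```text
clock: 11.55
tcp_pos: [0.5465, 0.1394, 0.2821]
orientation: [-1.334, 0.985, -0.987]
contact_force: [2.0, -2.1, -3.9]
grip_width: 0.0231
```

Call:
send_rows --rows "0 0 0 0 0 0.1;0 0 0 0 0 0.1;0 0 0 0 0 0.1;0 0 0 0 0 0.1;0 0 0 0 0 0.1;0 0 0 0 0 0.1;0 0 0 0 0 0"

```text
clock: 12.25
tcp_pos: [0.5469, 0.1399, 0.2823]
orientation: [-1.503, 0.525, -0.529]
contact_force: [5.6, -0.8, -5.5]
grip_width: 0.0231
```

```bash
python3 - <<'E'
from h import *
o=r.get_obs();T=Rm(o['orientation']);print(o['tcp_pos'],o['contact_force'],o['moment'],np.degrees(np.arctan2(T[1,2],T[0,2])),T[:,1],o['joints'][6])
E
```

```text
[0.54687955 0.13985589 0.2822915 ] [ 5.62911925 -0.83348751 -5.50483162] [-0.12532722 -1.3781256  -0.08568782] 51.4271769801088 [ 0.00291185  0.00152423 -0.9999946 ] 0.3170713542649745
```

Call:
send_rows --rows "-0.0006 0 0 0 0 -0.08;0 0 0 0 0 0;0 0 0.004 0 0 0;0 0 0.004 0 0 0;0 0 0.006 0 0 0;0 0 0.008 0 0 0;0 0 0.01 0 0 0;0 0 0 0 0 0;0 0 0 0 0 0"

```text
clock: 13.15
tcp_pos: [0.5449, 0.1397, 0.3144]
orientation: [-1.49, 0.586, -0.587]
contact_force: [0.3, 0.5, -1.6]
grip_width: 0.0233
```

```bash
python3 - <<'E'
from h import *
f=cam('wrist','w8.png')
o=r.get_obs();T=Rm(o['orientation']);print(o['tcp_pos'],o['contact_force'],o['moment'],np.degrees(np.arctan2(T[1,2],T[0,2])),o['joints'])
a=f['pixels'][:,:,::-1]
cv2.imwrite('pics/w8c.png',cv2.resize(a[130:260,240:400],None,fx=4.5,fy=4.5,interpolation=cv2.INTER_CUBIC))
E
```

```text
[0.54478332 0.13951629 0.31396701] [-0.38463028 -0.47338669 -1.57210625] [-0.00606745 -0.00429552  0.00454814] 47.02066490549864 [ 0.23865525  0.30636323 -0.74496598  1.68690306  0.21837336  1.23389889
  0.26481619]
```

View pics/w8c.png

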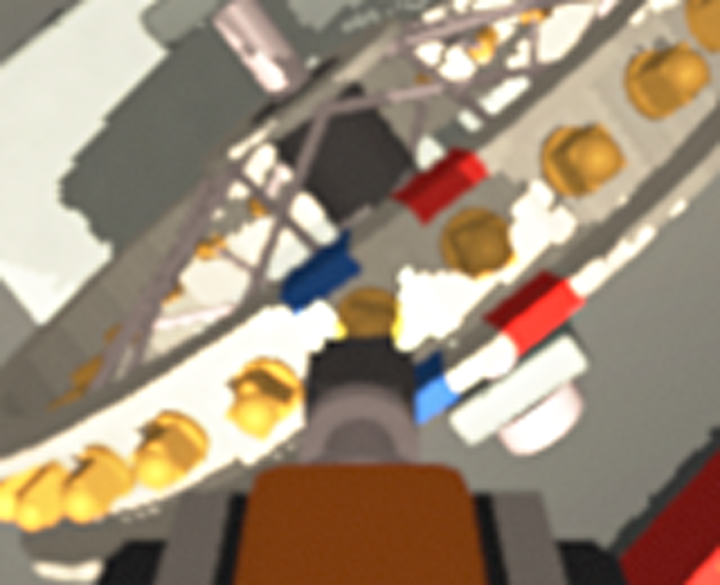

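```bash
python3 - <<'E'
from h import *
def z(n,u,v,h=14):
    a=cv2.imread(n)[v-h:v+h,u-h:u+h];a=cv2.resize(a,(390,390),interpolation=cv2.INTER_CUBIC);return cv2.convertScaleAbs(a,alpha=1.3,beta=-20)
cv2.imwrite('pics/red.png',np.hstack([z('pics/w8.png',346,184),z('pics/w7.png',292,192)]))
E
```

```text
(no output)
```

View pics/red.png

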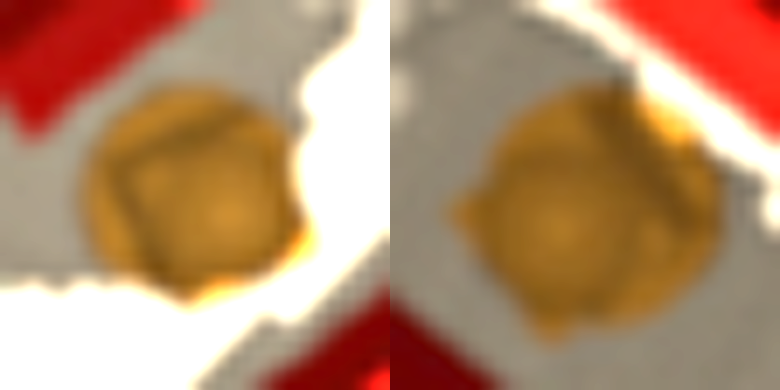

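Call:
send_rows --rows "0.0004 0.0026 0 0 0 0.143;0.0004 0.0026 0 0 0 0.143;0.0004 0.0026 0 0 0 0.143;0.0004 0.0026 0 0 0 0.143;0.0004 0.0026 0 0 0 0.143;0.0004 0.0026 0 0 0 0.143;0.0004 0.0026 0 0 0 0.143;0.0004 0.0026 0 0 0 0.143;0.0004 0.0026 0 0 0 0.143;0.0004 0.0026 0 0 0 0.143;0.0004 0.0026 0 0 0 0.143;0.0004 0.0026 0 0 0 0.143;0.0004 0.0026 0 0 0 0.143;0.0004 0.0026 0 0 0 0.143;0.0004 0.0026 0 0 0 0.143;0.0001 0.0027 0 0 0 0.143;0 0 0 -0.105 0.012 0;0 0 0 -0.105 0.012 0;0 0 0 0 0 0;0 0 0 0 0 0"

```text
clock: 15.2
tcp_pos: [0.5508, 0.182, 0.3135]
orientation: [-1.359, -1.064, 1.347]
contact_force: [0.5, -0.9, -1.6]
grip_width: 0.0233
```

```bash
python3 - <<'E'
from h import *
f=cam('wrist','w9.png')
o=r.get_obs();T=Rm(o['orientation']);p=o['tcp_pos'];print(p,o['contact_force'],o['moment'],T.round(4),np.degrees(np.arctan2(T[1,2],T[0,2])),o['joints'])
for nm,l in [('mouth front',(-.0098,.0535,0)),('ring front',(-.0098,.0335,0)),]:
    print(nm,proj(f,p+T@np.array(l)).round(1))
a=f['pixels'][:,:,::-1]
cv2.imwrite('pics/w9c.png',cv2.resize(a[130:260,240:400],None,fx=4.5,fy=4.5,interpolation=cv2.INTER_CUBIC))
E
```

```text
[0.55112547 0.18089695 0.31361808] [-0.0336026  -0.69588123 -1.45120433] [ 0.22106092  0.02947382 -0.00417588] [[ 0.0304 -0.0242 -0.9992]
 [ 0.9777 -0.2073  0.0348]
 [-0.208  -0.978   0.0173]] 178.00620239084637 [ 0.25049302  0.53364017 -1.11353857  1.57008112  0.59417356  1.52671122
  2.17491905]
mouth front [320.3 200.1]
ring front [320.4 210.8]
```

View pics/w9c.png

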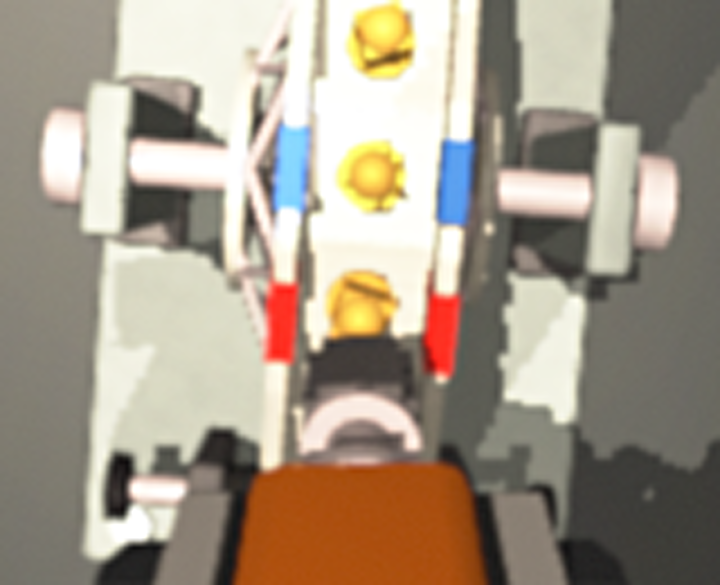

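```bash
python3 - <<'E'
from rel import *
f=cam('wrist');o=r.get_obs();T=Rm(o['orientation']);p=o['tcp_pos'];print(p,o['contact_force'])
c=lambda u,v:(240+u/4.5-.4,130+v/4.5-.4)
cc=[(0,*c(373,177)),(-1,*c(382,42))]
solve(f,p,T,cc,(319.8,204.7,216.3))
# perpendicular miss for driver axis vs red, in-plane
n=-T[:,1]
E
```

```text
[0.55131544 0.18021965 0.31373417] [ 0.31174678 -0.44569554 -1.50330249]
res [-0.2 -0.   0.2  0. ] blue [0.5471 0.1398 0.2385] red [0.5498 0.1634 0.2362] drv off tool xz mm [ 1.93 -0.51] tip [0.5506 0.171  0.261 ] MOVE mm [ -3.47 -31.19 -22.52]
```

Call:
send_rows --rows "-0.0005 -0.0013 -0.006 0 0 0;-0.0002 -0.0013 -0.006 0 0 0;-0.0001 -0.001 -0.005 0 0 0;0 -0.0006 -0.003 0 0 0;0 0 0 0 0 0;0 0 0 0 0 0"

```text
clock: 15.9
tcp_pos: [0.5502, 0.1771, 0.294]
orientation: [-1.361, -1.063, 1.347]
contact_force: [-0.2, 0.5, -0.8]
grip_width: 0.0232
```

```bash
python3 - <<'E'
from h import *
f=cam('wrist','w10.png')
o=r.get_obs();T=Rm(o['orientation']);p=o['tcp_pos'];print(p,o['contact_force'],o['moment'],-T[:,1].round(4),np.degrees(np.arctan2(T[1,2],T[0,2])),o['joints'])
n=np.array([.0241,.209,.9776]);tip=p+T@[-.0008,.0535,0]
d=tip-np.array([.5490,.1640,.2361]);print('h',d@n,'miss',(d-n*(d@n)))
a=f['pixels'][:,:,::-1]
cv2.imwrite('pics/w10c.png',cv2.resize(a[130:260,240:400],None,fx=4.5,fy=4.5,interpolation=cv2.INTER_CUBIC))
E
```

```text
[0.55023916 0.17720811 0.29417333] [-0.05037791  0.21180124 -0.80978544] [ 0.29050094 -0.01704705  0.00130798] [0.0237 0.2082 0.9778] 178.03428743290252 [ 0.25470085  0.54535934 -1.10784125  1.60151411  0.60745162  1.49331873
  2.16314211]
h 0.00606315330228942 miss [-1.96467282e-04  2.16508587e-05  4.40581735e-07]
```

View pics/w10c.png

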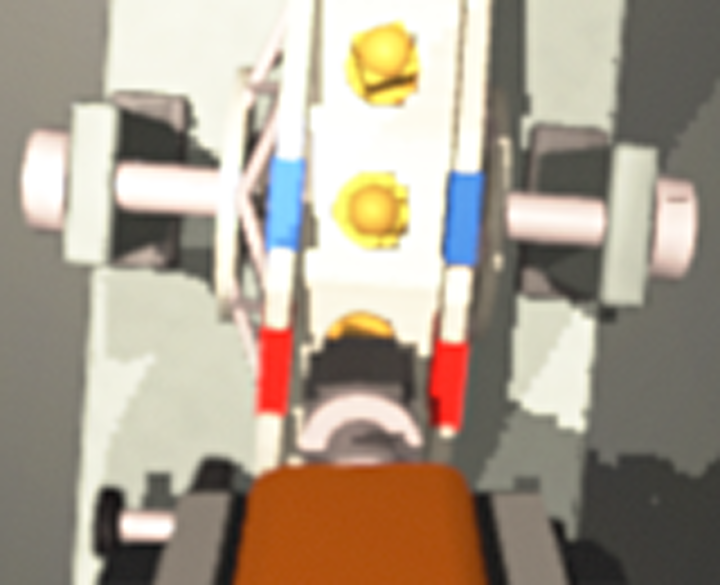

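Call:
send_rows --rows "0 -0.0006 -0.003 0 0 0;0 -0.0004 -0.002 0 0 0;0 -0.0002 -0.001 0 0 0;0 0 0 0 0 0"

```text
clock: 16.35
tcp_pos: [0.5502, 0.1757, 0.2878]
orientation: [-1.361, -1.063, 1.347]
contact_force: [-0.0, 1.0, -1.4]
grip_width: 0.0232
```

Call:
send_rows --rows "0 -0.0002 -0.001 0 0 0;0 0 0 0 0 0"

```text
clock: 16.55
tcp_pos: [0.5502, 0.1756, 0.2869]
orientation: [-1.362, -1.063, 1.347]
contact_force: [0.4, 0.1, -0.9]
grip_width: 0.0232
```

Call:
send_rows --rows "0 -0.0002 -0.001 0 0 0;0 0 0 0 0 0"

```text
clock: 16.75
tcp_pos: [0.5502, 0.1754, 0.2859]
orientation: [-1.361, -1.063, 1.347]
contact_force: [0.1, 0.4, -1.0]
grip_width: 0.0235
```

Call:
send_rows --rows "0 -0.0002 -0.001 0 0 0;0 0 0 0 0 0"

```text
clock: 16.95
tcp_pos: [0.5502, 0.1753, 0.2849]
orientation: [-1.361, -1.063, 1.347]
contact_force: [0.4, -0.2, -1.6]
grip_width: 0.0237
```

Call:
send_rows --rows "0 -0.0002 -0.001 0 0 0;0 0 0 0 0 0"

```text
clock: 17.15
tcp_pos: [0.5503, 0.1753, 0.2843]
orientation: [-1.362, -1.063, 1.347]
contact_force: [0.1, 1.0, 1.0]
grip_width: 0.0228
```

Call:
send_rows --rows "0 -0.0002 -0.0007 0 0 0;0 0 0 0 0 0"

```text
clock: 17.35
tcp_pos: [0.5504, 0.1753, 0.2839]
orientation: [-1.362, -1.064, 1.346]
contact_force: [-0.9, 0.9, 3.6]
grip_width: 0.0232
```

Call:
send_rows --rows "0 -0.0001 -0.0004 -0.0012 -0.0104 -0.0489;0 0 0 -0.0012 -0.0104 -0.0489;0 0 0 -0.0012 -0.0104 -0.0489;0 0 0 0 0 0"

```text
clock: 17.75
tcp_pos: [0.5501, 0.1751, 0.2826]
orientation: [-1.438, -0.962, 1.224]
contact_force: [-0.7, 1.8, -1.3]
grip_width: 0.0231
```

Call:
send_rows --rows "0 0 0 -0.0012 -0.0104 -0.0489;0 0 0 -0.0012 -0.0104 -0.0489;0 0 0 0 0 0"

```text
clock: 18.05
tcp_pos: [0.5502, 0.1749, 0.2826]
orientation: [-1.485, -0.895, 1.142]
contact_force: [-0.5, 2.0, -1.6]
grip_width: 0.0234
```

Call:
send_rows --rows "0 -0.0004 -0.002 0 0 0;0 0 0 0 0 0"

```text
clock: 18.25
tcp_pos: [0.5501, 0.1745, 0.2805]
orientation: [-1.484, -0.895, 1.142]
contact_force: [0.9, 2.5, -2.9]
grip_width: 0.0229
```

Call:
send_rows --rows "0 -0.0004 -0.002 0 0 0;0 0 0 0 0 0"

```text
clock: 18.45
tcp_pos: [0.5501, 0.1741, 0.2786]
orientation: [-1.485, -0.894, 1.142]
contact_force: [0.8, 2.5, -2.0]
grip_width: 0.0233
```

```bash
python3 - <<'E'
from h import *
o=r.get_obs();T=Rm(o['orientation']);n=-T[:,1];print(o['tcp_pos'],o['contact_force'],o['moment'],n.round(3),np.degrees(np.arctan2(T[1,2],T[0,2])),o['joints'].round(2))
E
```

```text
[0.55014473 0.1741027  0.27856839] [ 0.79328259  2.45640601 -2.00865977] [ 1.08429171 -0.19071009  0.03685551] [0.024 0.208 0.978] 164.05468963630912 [ 0.23  0.53 -1.05  1.63  0.59  1.45  1.93]
```

Call:
send_rows --rows "0 0.0002 -0.0006 0 0 0;0 0 0 -0.0031 -0.0272 -0.1271;0 0 0 -0.0031 -0.0272 -0.1271;0 0 0 -0.0031 -0.0272 -0.1271;0 0 0 -0.0031 -0.0272 -0.1271;0 0 0 -0.0031 -0.0272 -0.1271;0 0 0 0 0 0"

```text
clock: 19.15
tcp_pos: [0.5507, 0.1739, 0.2784]
orientation: [-1.706, -0.439, 0.582]
contact_force: [2.6, 1.4, -2.8]
grip_width: 0.0231
```

```bash
cat > st.py <<'E'
from h import *
o=r.get_obs();T=Rm(o['orientation']);n=-T[:,1];v=Rm(o['orientation'])
# twist about n relative to reference orientation (yaw0 then tilt)
R0=R.from_rotvec([-.2107,.0243,0]).as_matrix()@np.array([[0,0,1],[-1,0,0],[0,-1,0.]])
rv=R.from_matrix(T@R0.T).as_rotvec();
print('F',o['contact_force'].round(2),'M.n',round(float(o['moment']@n),3),'n',n.round(3),'twist deg',np.degrees(rv@np.array([.0241,.209,.9776])).round(1),'j',o['joints'].round(2),'tcp',o['tcp_pos'].round(4))
E
python3 st.py
```

```text
F [ 2.6   1.39 -2.81] M.n 0.044 n [0.022 0.209 0.978] twist deg 126.5 j [ 0.15  0.48 -0.91  1.63  0.52  1.4   1.33] tcp [0.5507 0.1739 0.2784]
```

Call:
send_rows --rows "0.0002 -0.0001 0 -0.0031 -0.0272 -0.1271;0.0002 -0.0001 0 -0.0031 -0.0272 -0.1271;0.0001 -0.0001 0 -0.0031 -0.0272 -0.1271;0 -0.0001 0 -0.0031 -0.0272 -0.1271;0 -0.0001 0 -0.0031 -0.0272 -0.1271;0 -0.0001 0 -0.0031 -0.0272 -0.1271;0 -0.0001 0 -0.0031 -0.0272 -0.1271;0 -0.0001 0 -0.0031 -0.0272 -0.1271;0 0 0 0 0 0"

```text
clock: 20.05
tcp_pos: [0.551, 0.1728, 0.2785]
orientation: [-1.761, 0.306, -0.338]
contact_force: [2.4, 1.2, -0.9]
grip_width: 0.023
```

```bash
python3 st.py
```

```text
F [ 2.36  1.2  -0.89] M.n 0.082 n [0.023 0.21  0.977] twist deg 67.1 j [ 0.02  0.42 -0.71  1.64  0.43  1.36  0.37] tcp [0.551  0.1728 0.2785]
```

Turning well, with torque about 0.08 N m. From 67° I'll go to about -20°, which is 1.52 rad or 12 more rows.

Call:
send_rows --rows "0 -0.0001 0 -0.0031 -0.0272 -0.1271;0 -0.0001 0 -0.0031 -0.0272 -0.1271;-0.0001 -0.0001 0 -0.0031 -0.0272 -0.1271;-0.0001 -0.0001 0 -0.0031 -0.0272 -0.1271;-0.0001 -0.0001 0 -0.0031 -0.0272 -0.1271;-0.0001 0 0 -0.0031 -0.0272 -0.1271;-0.0001 0 0 -0.0031 -0.0272 -0.1271;0 0 0 0 0 0"

```text
clock: 20.85
tcp_pos: [0.5503, 0.1721, 0.2786]
orientation: [-1.51, 0.943, -1.133]
contact_force: [0.5, -1.3, 1.3]
grip_width: 0.0233
```

```bash
python3 st.py
```

```text
F [ 0.55 -1.32  1.34] M.n 0.037 n [0.023 0.211 0.977] twist deg 15.0 j [-0.1   0.38 -0.54  1.65  0.36  1.33 -0.48] tcp [0.5503 0.1721 0.2786]
```

Call:
send_rows --rows "-0.0001 0 0 -0.0029 -0.0255 -0.1193;-0.0001 0 0 -0.0029 -0.0255 -0.1193;-0.0001 0 0 -0.0029 -0.0255 -0.1193;0 0 0 -0.0029 -0.0255 -0.1193;0 0 0 -0.0029 -0.0255 -0.1193;0 0 0 0 0 0;0 0 0 0 0 0"

```text
clock: 21.55
tcp_pos: [0.5497, 0.1722, 0.2785]
orientation: [-1.176, 1.341, -1.632]
contact_force: [-1.1, -3.4, 3.7]
grip_width: 0.0229
```

```bash
python3 st.py
```

```text
F [-1.08 -3.36  3.75] M.n 0.099 n [0.025 0.211 0.977] twist deg -19.7 j [-0.18  0.37 -0.44  1.65  0.32  1.31 -1.05] tcp [0.5497 0.1722 0.2785]
```

Call:
send_rows --rows "0 -0.0005 0 0.0019 0.0167 0.078;0.0001 0.0008 0.004 0 0 0;0.0001 0.0008 0.004 0 0 0;0.0001 0.0012 0.006 0 0 0;0.0002 0.0017 0.008 0 0 0;0.0002 0.0017 0.008 0 0 0;0 0 0.01 0.07 -0.0081 0;0 0 0.01 0.07 -0.0081 0;0 0 0 0.0707 -0.0081 0;0 0 0 0 0 0;0 0 0 0 0 0"

```text
clock: 22.65
tcp_pos: [0.5505, 0.1783, 0.3287]
orientation: [-1.069, 1.405, -1.409]
contact_force: [0.1, 0.0, -2.0]
grip_width: 0.0228
```

```bash
python3 - <<'E'
from h import *
f=cam('wrist','w11.png')
o=r.get_obs();T=Rm(o['orientation']);p=o['tcp_pos'];print(p,o['contact_force'],T.round(4),np.degrees(np.arctan2(T[1,2],T[0,2])),o['joints'].round(2))
a=f['pixels'][:,:,::-1]
cv2.imwrite('pics/w11c.png',cv2.resize(a[110:270,240:400],None,fx=3.7,fy=3.7,interpolation=cv2.INTER_CUBIC))
E
```

```text
[0.55030204 0.17910382 0.32838907] [ 0.4820642   0.13598116 -0.81865056] [[-2.675e-01 -2.000e-04  9.636e-01]
 [-9.636e-01 -1.900e-03 -2.675e-01]
 [ 1.900e-03 -1.000e+00  3.000e-04]] -15.516619272365386 [-0.04  0.28 -0.48  1.64  0.14  1.25 -0.82]
```

View pics/w11c.png

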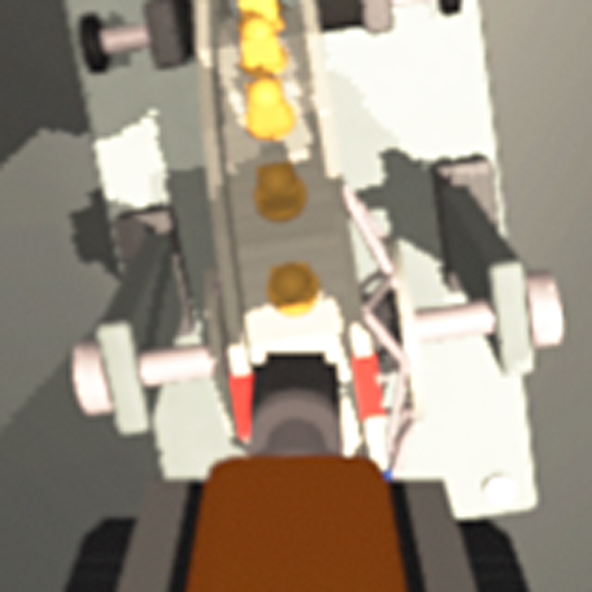

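Call:
send_rows --rows "0.0014 -0.03 0 0 0 0.025;0.0014 -0.04 0 0 0 0.025;0.0014 -0.04 0 0 0 0.025;0.0014 -0.04 0 0 0 0.025;0.0014 -0.04 0 0 0 0.025;0.0014 -0.04 0 0 0 0.025;0.0014 -0.04 0 0 0 0.025;0.0014 -0.04 0 0 0 0.025;0.0014 -0.04 0 0 0 0.025;0.0014 -0.04 0 0 0 0.025;0.001 -0.03 -0.03 0 0 0.021;0 -0.0188 -0.04 0 0 0;0 0 -0.045 0 0 0;0 0 -0.045 0 0 0;0 0 -0.03 0 0 0;0 0 0 0 0 0;0 0 0 0 0 0;0 0 0 0 0 0"

```text
clock: 24.5
tcp_pos: [0.5676, -0.2602, 0.1406]
orientation: [-1.208, 1.205, -1.212]
contact_force: [0.6, -0.6, -1.2]
grip_width: 0.0231
```

```bash
python3 - <<'E'
from h import *
f=cam('wrist','w12.png')
o=r.get_obs();T=Rm(o['orientation']);p=o['tcp_pos'];print(p,o['contact_force'],T.round(4),o['joints'].round(2))
E
```

```text
[ 0.56745985 -0.2603816   0.14074868] [-0.95326297 -0.49287224 -1.26532342] [[-1.0e-04  4.1e-03  1.0e+00]
 [-1.0e+00 -2.2e-03 -1.0e-04]
 [ 2.2e-03 -1.0e+00  4.1e-03]] [ 0.53  0.5  -0.27  1.75  0.16  0.9   0.19]
```

View pics/w12.png

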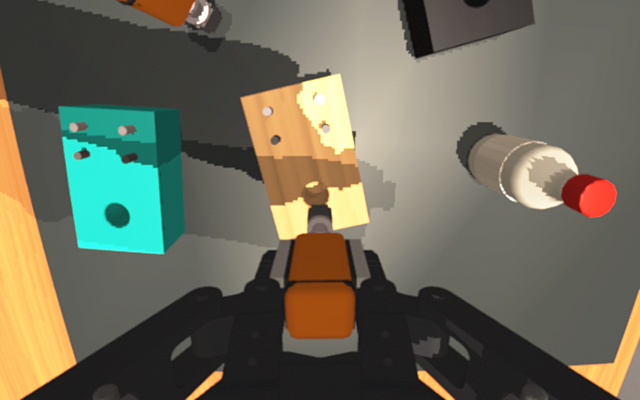

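Call:
send_rows --rows "-0.0021 0.0007 -0.01 0 -0.004 0;0 0 -0.015 0.002 0 0;0 0 -0.005 0 0 0;0 0 0 0 0 0;0 0 0 0 0 0;0 0 0 0 0 0"

```text
clock: 25.15
tcp_pos: [0.5639, -0.2597, 0.1086]
orientation: [-1.204, 1.207, -1.211]
contact_force: [0.4, -0.4, -1.2]
grip_width: 0.0231
```

```bash
python3 - <<'E'
from h import *
f=cam('wrist','w13.png')
o=r.get_obs();T=Rm(o['orientation']);p=o['tcp_pos'];print(p,o['contact_force'],T.round(4))
a=f['pixels'][:,:,::-1]
cv2.imwrite('pics/w13c.png',cv2.resize(a[150:250,250:390],None,fx=5.5,fy=5.5,interpolation=cv2.INTER_CUBIC))
E
```

```text
[ 0.56390038 -0.2596495   0.1087055 ] [-0.38076757 -0.06109489 -1.76434829] [[-7.0e-04  5.2e-03  1.0e+00]
 [-1.0e+00  1.1e-03 -7.0e-04]
 [-1.1e-03 -1.0e+00  5.2e-03]]
```

View pics/w13c.png

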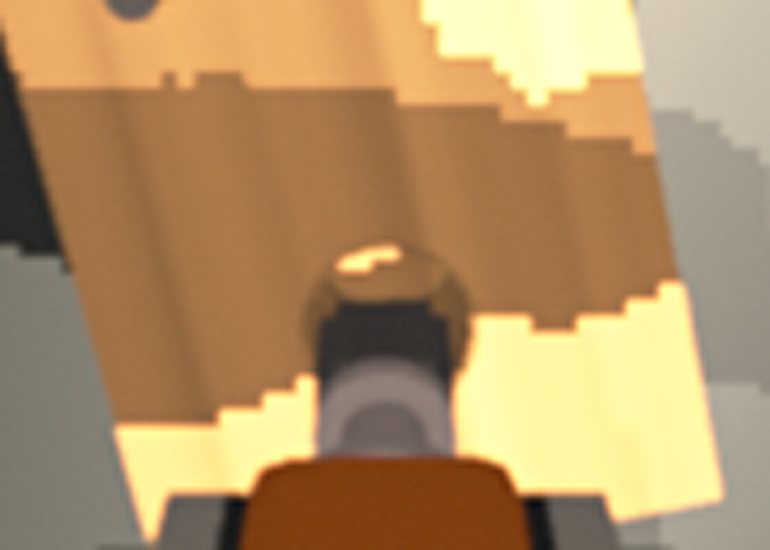

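Call:
send_rows --rows "0.0006 0 -0.005 0 0.005 0;0 0 -0.005 0 0 0;0 0 -0.003 0 0 0;0 0 -0.002 0 0 0;0 0 0 0 0 0"

```text
clock: 25.7
tcp_pos: [0.5638, -0.2595, 0.0928]
orientation: [-1.209, 1.212, -1.208]
contact_force: [-0.2, 0.9, -1.6]
grip_width: 0.0229
```

Call:
send_rows --rows "0 0 -0.002 0 0 0;0 0 -0.002 0 0 0;0 0 0 0 0 0"

```text
clock: 26.0
tcp_pos: [0.5639, -0.2595, 0.089]
orientation: [-1.208, 1.211, -1.208]
contact_force: [-0.2, -0.7, -0.8]
grip_width: 0.0232
```

Call:
send_rows --rows "0 0 -0.005 0 0 0;0 0 -0.005 0 0 0;0 0 -0.005 0 0 0;0 0 0 0 0 0"

```text
clock: 26.4
tcp_pos: [0.5636, -0.2594, 0.0733]
orientation: [-1.209, 1.212, -1.208]
contact_force: [-0.1, 0.9, -1.7]
grip_width: 0.0231
```

Call:
send_rows --rows "0 0 -0.005 0 0 0;0 0 -0.004 0 0 0;0 0 -0.003 0 0 0;0 0 0 0 0 0;0 0 0 0 0 0"

```text
clock: 26.9
tcp_pos: [0.5641, -0.2595, 0.0623]
orientation: [-1.208, 1.211, -1.208]
contact_force: [0.5, 0.8, -1.7]
grip_width: 0.0231
```

Call:
send_rows --rows "0 0 -0.001 0 0 0;0 0 -0.001 0 0 0;0 0 -0.001 0 0 0;0 0 0 0 0 0"

```text
clock: 27.3
tcp_pos: [0.564, -0.2595, 0.0592]
orientation: [-1.208, 1.211, -1.208]
contact_force: [-0.3, 0.3, -1.9]
grip_width: 0.0233
```

Call:
send_rows --rows "0 0 -0.001 0 0 0;0 0 0 0 0 0"

```text
clock: 27.5
tcp_pos: [0.5643, -0.2596, 0.0585]
orientation: [-1.208, 1.211, -1.209]
contact_force: [-0.2, -0.6, 0.4]
grip_width: 0.023
```

Contact at the bottom, at the original height. I'll release and retreat straight up.

Call:
send_rows --rows "0 0 0 0 0 0;0 0 0 0 0 0;0 0 0 0 0 0;0 0 0 0 0 0;0 0 0 0 0 0" --grip 0.045

```text
clock: 28.0
tcp_pos: [0.5641, -0.2596, 0.0583]
orientation: [-1.208, 1.211, -1.209]
contact_force: [0.0, 0.0, -0.3]
grip_width: 0.045
```

Call:
send_rows --rows "0 0 0.01 0 0 0;0 0 0.02 0 0 0;0 0 0.03 0 0 0;0 0 0.04 0 0 0;0 0 0.04 0 0 0;0 0 0.04 0 0 0;0 0 0 0 0 0;0 0 0 0 0 0"

```text
clock: 28.8
tcp_pos: [0.5646, -0.2597, 0.24]
orientation: [-1.207, 1.208, -1.211]
contact_force: [0.3, -0.0, -1.0]
grip_width: 0.0453
```

```bash
python3 - <<'E'
from h import *
f=cam('wrist','w14.png');t=cam('top','t14.png');cam('scene','s14.png')
o=r.get_obs();print(o['clock'],o['tcp_pos'],o['grip_width'],o['contact_force'])
a=f['pixels'][:,:,::-1];b=cv2.imread('pics/t14.png')
A=cv2.resize(a[130:260,250:390],None,fx=2.8,fy=2.8,interpolation=cv2.INTER_CUBIC)
s=cv2.imread('pics/s14.png');S=cv2.resize(s[120:330,140:420],(485,364),interpolation=cv2.INTER_CUBIC)
cv2.imwrite('pics/end.png',np.hstack([cv2.resize(A,(310,364)),S]))
E
```

```text
28.95 [ 0.56315158 -0.25929336  0.23695527] 0.04499169698433245 [-0.15704148  0.17617739 -1.12193106]
```

View pics/end.png

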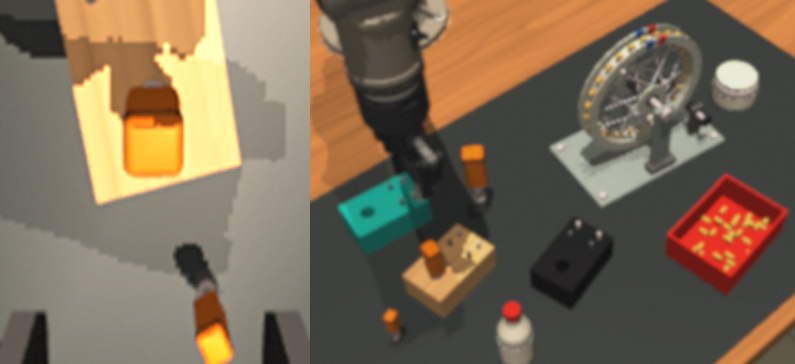

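View pics/w14.png

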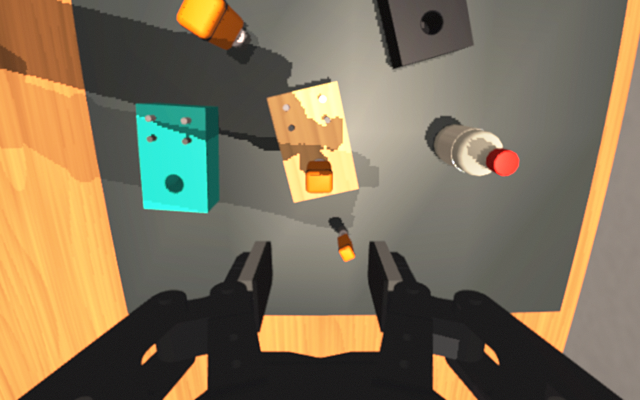

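```bash
python3 - <<'E'
from bench import r
print(r.hand_in())
E
```

```text
the job is handed in; nothing more can be done
None
```

I turned both nipples, stood the driver back in its hole, and handed the job in at about 29 s of the 72 s allowed.

- **Blue nipple:** the driver dropped about 6 mm over the flats. I backed the nipple off anticlockwise by an estimated 81–93°, inside the 70–110° band. The force felt at the tool was about 9 N down at most, and the turning resistance was about 0.06–0.09 N m.
- **Red nipple:** I tilted the tool about 12° to match the nipple's axis. The driver dropped about 6 mm over the flats, and I tightened it clockwise by an estimated 175–188°, inside the 160–200° band. Vertical force stayed around 5 N or less.
- **Driver:** it touched the bottom of the hole at the height it was picked up from. The last pictures show it upright in the wooden block, the gripper clear of it, and the bottle, tin and bin visibly where they were.

- **Not confirmed:** no reading gives the nipple angles, so both turns are inferred from the driver's angle, the 5° play and the felt torque. I took no close picture of the blue and red nipples after the turns. The unmarked nipples were never engaged, but I did not measure them.
- **Where checks disagreed:** the camera placed the driver's tip 1–2 mm away from where contact showed it, so I relied on the contact forces to centre it. My visual guess of the red flats was also about 5–15° off from where the driver dropped on.

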